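# Shift a feed gearbox into reverse past its lockout collar

## Robot

A 7-joint arm with a two-finger parallel gripper is mounted at the origin on the work surface. World frame = base frame: x ahead of the robot, y to its left, z up, the work surface at z = 0. Lengths are in m, angles in degrees, forces in N, time in s.
With the tool pointing down it reaches from about 0.35 to 0.9 m from the base axis. Payload 8.1 kg.
Tool frame: the origin (TCP) lies between the finger pads; the fingertips stand ctrl.nose_length ahead of it and the grasp point (between the pads) lies 6 mm ahead of it (ctrl.nose_length is the distance from the TCP to the fingertips, in m); z points along the fingers, y is the direction in which the jaws open and shut (so a half turn about z gives the same grasp; the last joint's range is limited). The gripper opens to 85 mm and grips with 20 to 120 N. Pads are 22 mm wide; open, the fingers measure 114 mm over their backs; the gripper's body (76 mm by 85 mm) begins 54 mm behind the grasp point. The pads swing forward as they close: fully open they stand 13 mm farther back than shut.
Start: joints at [64.824, 24.895, 1.432, 90.138, -0.665, 64.973, -4.303], TCP at [0.207, -0.59, 0.256] pointing down, gripper open.
Joint ranges: [-149.89, 149.89], [-25.12, 119.58], [-72.63, 75.52], [4.76, 147.25], [-75.54, 255.54], [6.69, 114.76], [-157.13, 157.13]. Speed limits (degrees/s): [127.2, 127.2, 172.46, 172.46, 180, 180, 180].

## Interface

Orientations are given as [roll, pitch, yaw] about the fixed x, y, z axes, in that order (R = Rz(yaw) Ry(pitch) Rx(roll)).
In Python, from station import ctrl, imaging, order gives the robot as it stands.
- The arm moves only by the tool arm_command, never from a script. Its argument "targets" is a list that holds one entry, the list of rows, each a list of 6 numbers: the shift along the tool's x, y, z in cm, then the turn, a rotation vector about the tool's x, y, z in rad. A call has 1 to 20 rows; each row is the pose to reach, as a shift and turn from the pose commanded when the call began, along the tool's axes at that moment; what a row does not reach only later rows make up. A row lasts 1/10 s, in which the tool goes at most 50 mm and 8.59 degrees, less where a joint would pass 70% of its speed; a pose out of reach is approached as far as the arm can. A call with a gripper value outside its range is refused whole. "fingers" is the finger opening in cm, from 0 to 8.54, set as the call begins (left out, the last holds). The fingers move at their own pace and stop on an object; "force" is the grip in N (left out, the last holds). Time passes only in rows, so rows that repeat a pose let the fingers close. It gives the time, the measured TCP pose, the force and the opening at its end, in the units of the state.
- ctrl.read_state(): the state, without advancing time (a new reading comes with each control period).
- imaging.read_camera(name): name is "scene" or "top" or "wrist"; returns (picture, depth): 420x560x3 uint8, blue, green, red; 420x560 float32, m along the optical axis (not along the pixel's ray), 0 where there is no reading.
- imaging.camera_model(name): a dict with "intrinsics" (3x3 intrinsics, pixels), "T" (4x4, takes a point from camera to world coordinates); the wrist camera has in their place "hand_eye" (4x4, takes a point from camera to tool coordinates, whose origin is the TCP and whose axes are the flange's). Camera axes: x right, y up, looking along -z (the intrinsics and any distortion apply to the point x, -y, -z); pixel columns grow to the right and rows downward; lengths in m; the calibration is good to about 2 mm. A picture is of the moment at which its call begins: read the wrist's pose just before it. camera_model takes no time and is no camera call.
- order.hand_in(): hands the job in, once; it reports no verdict.
Trained networks look in the newest picture that a camera, given by its name, has taken for a name from the list of things; names that differ only in an ending like _2 or _b are one class to them, and where a whole thing is asked for, a point or a joint stands for the part that bears it (a point fixed in the world has none). Each returns a list of dicts, best first, with "conf" (0 to 1); they miss things now and then, are a little off and sometimes report something else, mostly with a low value. They report only what shows in the picture. A call takes as long as a camera call.
- imaging.silhouettes(camera, query): "mask" (420x560 bool, what is visible of it).
- imaging.pinpoint(camera, query): "at" ([x, y, z] in m, in world coordinates, good to about 4 mm: a listed point, or the origin of a listed thing).
The state is a dict: "time_s": time; "q": joint angles; "qd": joint speeds; "joint_efforts": joint torques, N m; "ee_pos": TCP position; "tcp_rot": TCP orientation; "force": force on the tool from outside, world axes, zero at the start; "wrist_torque": the same for the moment, N m; "grip_width": opening from 0.0 (shut) to 1.0 (fully open).
Only numpy, scipy, OpenCV 4.12 (cv2) and the standard library are available. Lean on these libraries where they do the work, as an engineer would, in place of code of your own. Each camera call takes 0.05 s, during which the arm holds its last target.

## Task

On the bench, put the feed gearbox into reverse: lift the spring-loaded lockout collar on its lever, push the lever past the gate that blocks it, and leave the lever locked there with the collar dropped fully down into the reverse notch. The notch's exact place differs from box to box, so feel for it; let go at the end and leave the other things on the bench undisturbed.

Things in the scene. Friction and masses are not known exactly. Their poses are not given: they have to be found in the camera images.
- gearbox: Grey feed gearbox on a dark foot plate, 240 x 130 x 70 mm, fixed to the bench. Origin at the centre of its underside, z up; the lever swings in its x-z plane (y = 0), about a hinge axis parallel to its y. Own +x is the reverse side, -x the forward side.
- lever_pivot (a point): The lever's hinge axis, 50 mm above the gearbox's underside on its centre line. All 'from the pivot' lengths are measured from here along the lever. Axes as the gearbox's.
- feed_lever (a joint): Lever angle, rad: 0 upright, positive leaning to the gearbox's +x (reverse), range -0.60 to 0.68. Starts leaning to forward at -0.55 to -0.42. It stays where it is left (friction: about 3 N at the knob). With the collar down the gate blocks it somewhere between -0.37 and -0.05. The reverse notch holds it somewhere between 0.18 and 0.49, with 0.025 of play either way.
- gate_centre (a point): Fixed point on the pivot axis, in the middle of the thickness of the steel gate plate (12 mm thick, at gearbox y = -23 to -11 mm, an arc up to 100 mm from the pivot). Along the lever's way: a low floor; a square wall 11 mm high up to a land; a 16 mm notch; a second land to the end. It is set differently by up to 0.15 rad, unreported. At lever 0.02 to 0.08 the tongue is always over the first land.
- lock_collar (a joint): Collar's lift along the lever, m: 0 down, 0.014 at its upper stop. A spring presses it down with 5 N (down) to 7.5 N (up). Lift it over 9.5 mm to pass the gate. Let go on a land it rests 9.5 mm up, rides there as the lever is pushed on by the knob, and drops to 0 by itself at the notch, which locks the lever. It jams if lifted while its tongue is pressed hard on a wall.
- collar_mid (a point): Middle of the steel collar's grip ring, on the lever's axis: ring 44 mm across, 16 mm high, 153 mm from the pivot when down. z points along the lever to the knob; y along the hinge axis. A tongue 12 x 10 mm runs down from it to the gate plate on the -y side.
- knob_mid (a point): Middle of the lever's black knob: 32 mm across, 18 mm high, 186 mm from the pivot (its top 195 mm); z along the lever, y along the hinge axis. The gap from the collar's top to the knob is 16 mm when the collar is down, 2 mm when fully up, 6.5 mm when it rides on a land. The rod is 16 mm thick.
- oil_bottle: Bystander: white bottle, 60 mm across, 150 mm tall, standing loose; origin under its centre.
- tool_holder: Bystander: dark steel tool holder, 64 mm across, 85 mm tall, standing loose; origin under its centre.
- wrench: Bystander: open-ended wrench, 160 mm long, lying loose along its x; origin under its middle.

How it is judged (in metres and radians):
On the way, in this order (a step that is already met when the one before it is completed fails the run):
1. the collar is lifted clear of the gate (value of joint lock_collar above 0.0085 m), for 0.1 s.
2. the lever is past the gate's wall (value of joint feed_lever above 0 rad), for 0.1 s.
At the end, for the whole second after the job is handed in: The lever leans to the reverse side by more than 0.11 rad, at rest, with the collar down to within 2 mm of its lowest place (only possible with its tongue in the reverse notch) (value of joint feed_lever above 0.11 rad and value of joint lock_collar below 0.002 m and velocity of joint feed_lever between -0.05 and 0.05 rad/s); the robot touches nothing.
It fails at once if a bystander (bottle, tool holder, wrench) was moved more than 30 mm or tipped over (distance of any of oil_bottle, tool_holder, wrench from where it was at the start of the episode above 0.03 m or angle between any of oil_bottle, tool_holder's own z axis and vertical above 0.6 rad).
It also fails if it takes over 48 s, if anything falls off the work surface, if the arm or the gripper's body presses on something with over 40 N, if the wrist force passes 120 N, or if a joint passes its speed limit or range.

## Working session

There is one attempt and no reset: what is moved stays moved. The work goes in short steps, Python scripts to look and compute and a tool call to move; the robot and the scene stay as the last step left them, time stands still between calls to the robot, and variables do not carry over. Pictures are saved under pics/ and viewed, and the job is handed in when it is done.

Besides the shell and the picture viewer there is one more tool, called after ">>>" as name(argument=value, ...), one argument or row to a line, values as JSON. arm_command: Moves the arm, as the interface text tells. Its arguments: {"type":"object","properties":{"targets":{"type":"array"},"fingers":{"type":"number"},"force":{"type":"number"}},"required":["targets"]}

```bash
mkdir -p pics; ls
cat > h.py <<'E'
import numpy as np, cv2
from scipy.spatial.transform import Rotation as R
from station import ctrl, imaging, order
def pose():
    s=ctrl.read_state(); return s, np.array(s['ee_pos']), s['tcp_rot']
E
python3 - <<'E'
from h import *
s,p,r=pose(); print(s, ctrl.nose_length)
for c in ['scene','top']:
    im,d=imaging.read_camera(c); cv2.imwrite(f'pics/{c}0.png',im)
    print(c,imaging.camera_model(c))
    for q in ['gearbox','lever_pivot','collar_mid','knob_mid','gate_centre','oil_bottle','tool_holder','wrench']:
        try:
            print(q,[(np.round(x['at'],4),round(x['conf'],2)) for x in imaging.pinpoint(c,q)][:2])
        except Exception as e: print(q,e)
print(ctrl.read_state()['time_s'])
E
```

```text
pics
{'time_s': 0.0, 'q': array([64.82501264, 24.93636663,  1.43126554, 90.19029793, -0.66456235,
       64.97214899, -4.30358358]), 'qd': array([ 0.10565635, -0.01874518,  0.09623901, -0.1060271 , -0.06298416,
       -0.045005  ,  0.02465868]), 'joint_efforts': array([-2.70086666e-04, -6.70476079e+01,  1.02498349e+00, -3.16211951e+01,
        1.55956764e-02,  1.23861365e-02,  1.16027859e-06]), 'ee_pos': array([ 0.20632461, -0.5894642 ,  0.25551886]), 'tcp_rot': array([-1.79909891e+02,  8.45783947e-03,  1.92914130e+01]), 'force': array([ 0.00601459, -0.59161183, -0.55564842]), 'wrist_torque': array([-0.02504954, -0.05276562,  0.00579163]), 'grip_width': 0.9987786104510836} 0.025
scene {'intrinsics': array([[381.83448097,   0.        , 277.37222084],
       [  0.        , 381.83448097, 208.79229642],
       [  0.        ,   0.        ,   1.        ]]), 'T': array([[ 0.12521035, -0.75813735,  0.63996103,  1.06143056],
       [ 0.99208285,  0.10197783, -0.07329484, -0.11902377],
       [-0.00969428,  0.64407164,  0.76490375,  0.74513679],
       [ 0.        ,  0.        ,  0.        ,  
[... 653 characters left out ...]
0.02323038,  0.99393538, -0.10748398,  0.51805605],
       [-0.99945498, -0.02561166, -0.02082743, -0.06377013],
       [-0.02345396,  0.10694157,  0.99398864,  0.93485181],
       [ 0.        ,  0.        ,  0.        ,  1.        ]])}
gearbox [(array([ 0.5735, -0.0912, -0.0028]), 0.94)]
lever_pivot [(array([ 0.5736, -0.0932,  0.0524]), 0.92)]
collar_mid [(array([ 0.5553, -0.1601,  0.1867]), 0.88)]
knob_mid [(array([ 0.5503, -0.1753,  0.2103]), 0.85)]
gate_centre [(array([ 0.5887, -0.0986,  0.0482]), 0.78)]
oil_bottle [(array([ 7.217e-01, -1.461e-01,  6.000e-04]), 0.64)]
tool_holder [(array([ 0.5056, -0.321 , -0.0029]), 0.82)]
wrench [(array([ 4.445e-01, -5.430e-02,  2.000e-04]), 0.86)]
0.9
```

View pics/scene0.png

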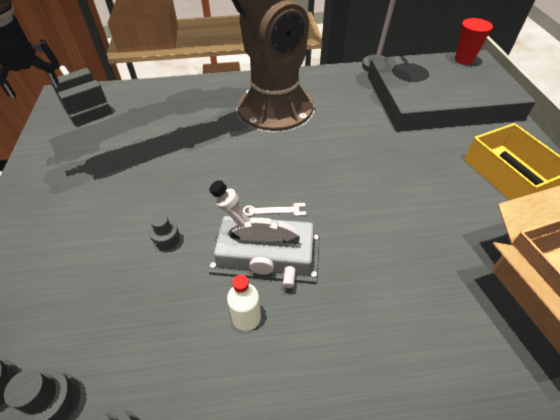

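View pics/top0.png

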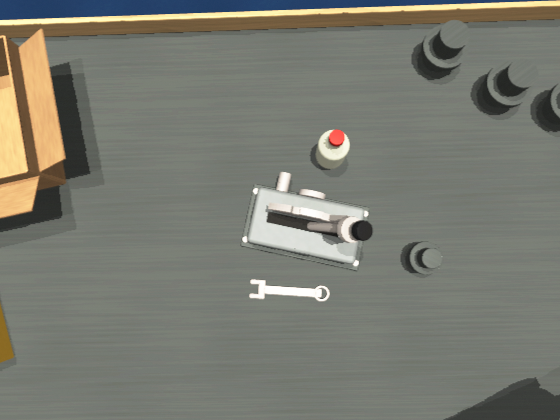

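The scene view shows the gearbox at about (265,248), with the lever leaning left toward the knob at (218,188). The top view shows it at (305,227), knob at (361,231), with the bottle at (333,148), the tool holder at (425,258) and the wrench at (290,292). Next I'll refine the yaw and the lever axis.

Run:
```python
from h import *
m=imaging.camera_model('top');K=m['intrinsics'];T=m['T']
def ray(u,v,z):
    d=T[:3,:3]@np.array([(u-K[0,2])/K[0,0],-(v-K[1,2])/K[1,1],-1]);o=T[:3,3]
    return o+d*(z-o[2])/d[2]
b=np.array([ray(u,v,.008) for u,v in [(255,191),(366,213),(356,263),(245,239)]])
print(b,b.mean(0))
e=(b[0]+b[3]-b[1]-b[2])/2; print('len',np.linalg.norm(e),'yaw',np.degrees(np.arctan2(e[1],e[0])))
piv=np.array([.572,-.092,.051])
for c in ['top','scene']:
    im,d=imaging.read_camera(c); m=imaging.camera_model(c)
    K=m['intrinsics'];T=m['T']
    for q in ['knob_mid','lock_collar','gearbox']:
        for o in imaging.silhouettes(c,q)[:1]:
            mk=o['mask']&(d>0); v,u=np.nonzero(mk); z=d[mk]
            P=np.c_[(u-K[0,2])/K[0,0]*z,-(v-K[1,2])/K[1,1]*z,-z]@T[:3,:3].T+T[:3,3]
            print(c,q,o['conf'],mk.sum(),np.percentile(P,[5,50,95],axis=0).round(3).tolist())
            if q=='gearbox':
                t=P[abs(P[:,2]-.07)<.006]; r=cv2.minAreaRect((t[:,:2]*1000).astype(np.float32)); print(r, np.median(t[:,2]))
        for q in ['knob_mid','collar_mid'] if q=='gearbox' else []:
            a=np.array(imaging.pinpoint(c,q)[0]['at'])-piv; print(q,a,np.linalg.norm(a),np.degrees(np.arctan2(-a[1],-a[0])),np.arctan2(-np.hypot(*a[:2]),a[2]))
```

```text
[[ 0.64574377  0.00815498  0.008     ]
 [ 0.59483745 -0.21623347  0.008     ]
 [ 0.49488699 -0.19195885  0.008     ]
 [ 0.54818215  0.03012598  0.008     ]] [ 0.57091259 -0.09247784  0.008     ]
len 0.22923587260096406 yaw 76.86301019897994
top knob_mid 0.93 1132 [[0.538, -0.183, 0.083], [0.558, -0.152, 0.195], [0.576, -0.106, 0.226]]
top lock_collar 0.68 393 [[0.537, -0.165, 0.155], [0.56, -0.15, 0.195], [0.576, -0.139, 0.2]]
top gearbox 0.86 7917 [[0.508, -0.183, 0.01], [0.566, -0.09, 0.069], [0.636, 0.01, 0.2]]
((576.7592163085938, -91.65220642089844), (208.32144165039062, 121.50762176513672), 76.68659210205078) 0.0689603306406078
knob_mid [-0.0224 -0.0827  0.1613] 0.18264375160404475 74.84458723086695 -0.4882822273662552
collar_mid [-0.0174 -0.0678  0.1367] 0.15357893735795936 75.6064070315095 -0.4732405383966596
scene knob_mid 0.88 831 [[0.544, -0.183, 0.134], [0.565, -0.157, 0.191], [0.581, -0.132, 0.226]]
scene lock_collar 0.73 861 [[0.542, -0.185, 0.132], [0.565, -0.157, 0.191], [0.581, -0.132, 0.226]]
scene gearbox 0.76 7019 [[0.541, -0.191, 0.01], [0.6, -0.103, 0.069], [0.648, 0.006, 0.196]]
((578.6931762695312, -93.03417205810547), (207.9056396484375, 121.84104919433594), 77.3838119506836) 0.06940839883920069
knob_mid [-0.0189 -0.0825  0.1663] 0.18659890139012072 77.09671540412572 -0.47077641039585316
collar_mid [-0.016  -0.0691  0.1359] 0.15329585773920965 76.96300020233089 -0.48102524710463773
```

```bash
cat >> h.py <<'E'
PIV=np.array([.572,-.092,.051]); YAW=np.radians(76.8)
EX=np.array([np.cos(YAW),np.sin(YAW),0]); Z=np.array([0,0,1.])
def target(r,th,tw=None):
    u=EX*np.sin(th)+Z*np.cos(th); 
    y=-(EX*np.cos(th)-Z*np.sin(th)); z=-u; x=np.cross(y,z)
    return PIV+r*u, np.c_[x,y,z]
def rel(r,th):
    s,p,e=pose(); Rc=R.from_euler('xyz',e,degrees=True).as_matrix()
    P,Rt=target(r,th)
    return np.round(np.r_[Rc.T@(P-p)*100, R.from_matrix(Rc.T@Rt).as_rotvec()],3).tolist()
def where():
    s,p,e=pose(); Rc=R.from_euler('xyz',e,degrees=True).as_matrix()
    d=p-PIV; z=-Rc[:,2]
    EY=np.cross(Z,EX)
    th=np.arctan2(d@EX,d[2])
    print('t',round(s['time_s'],2),'r',round(np.hypot(d@EX,d[2]),4),'th',round(th,4),'off-plane',round(d@EY,4),'tool th',round(np.arctan2(z@EX,z[2]),4),'z.ey',round(z@EY,3),'F tool',np.round(Rc.T@s['force'],1),'grip',round(s['grip_width'],3))
E
python3 - <<'E'
from h import *
where(); print(rel(.29,-.477))
E
```

```text
t 1.5 r 0.6042 th -1.2241 off-plane 0.2421 tool th 0.0 z.ey 0.0 F tool [-0.9  0.2  0.5] grip 1.002
[43.793, -23.687, -5.233, 0.464, 0.135, 0.556]
```

>>> arm_command(
  targets=[
    [[43.8,-23.7,-5.2,0.464,0.135,0.556],[43.8,-23.7,-5.2,0.464,0.135,0.556],[43.8,-23.7,-5.2,0.464,0.135,0.556],[43.8,-23.7,-5.2,0.464,0.135,0.556],[43.8,-23.7,-5.2,0.464,0.135,0.556],[43.8,-23.7,-5.2,0.464,0.135,0.556],[43.8,-23.7,-5.2,0.464,0.135,0.556],[43.8,-23.7,-5.2,0.464,0.135,0.556],[43.8,-23.7,-5.2,0.464,0.135,0.556],[43.8,-23.7,-5.2,0.464,0.135,0.556],[43.8,-23.7,-5.2,0.464,0.135,0.556],[43.8,-23.7,-5.2,0.464,0.135,0.556],[43.8,-23.7,-5.2,0.464,0.135,0.556],[43.8,-23.7,-5.2,0.464,0.135,0.556],[43.8,-23.7,-5.2,0.464,0.135,0.556],[43.8,-23.7,-5.2,0.464,0.135,0.556]],
  ],
  fingers=8.5,
)

```text
time_s: 3.1
ee_pos: [0.5412, -0.2224, 0.3082]
tcp_rot: [-152.7, 0.0, -13.3]
force: [-0.9, -0.7, 0.1]
grip_width: 0.996
```

Run:
```python
from h import *
where(); s,p,e=pose()
im,d=imaging.read_camera('wrist'); cv2.imwrite('pics/w1.png',im)
for q in ['knob_mid','collar_mid','lever_pivot']:
    for o in imaging.pinpoint('wrist',q)[:1]:
        a=np.array(o['at'])-PIV; EY=np.cross(Z,EX); print(q,o['conf'],np.round(o['at'],4),'r',np.linalg.norm(a).round(4),'th',np.arctan2(a@EX,a[2]).round(4),'off',(a@EY).round(4))
print(rel(.159,-.477),rel(.20,-.477))
```

```text
t 3.1 r 0.29 th -0.4801 off-plane 0.0002 tool th -0.4767 z.ey 0.0 F tool [-0.7  0.7 -0.5] grip 0.996
knob_mid 0.92 [ 0.5518 -0.1767  0.212 ] r 0.183 th -0.4958 off 0.0003
collar_mid 0.66 [ 0.5563 -0.1596  0.1853] r 0.1512 th -0.477 off -0.0002
lever_pivot 0.86 [ 0.568  -0.093   0.0495] r 0.0044 th -2.2424 off 0.0037
[0.006, -0.023, 13.077, 0.0, 0.0, -0.0] [0.006, -0.023, 8.977, 0.0, 0.0, -0.0]
```

View pics/w1.png

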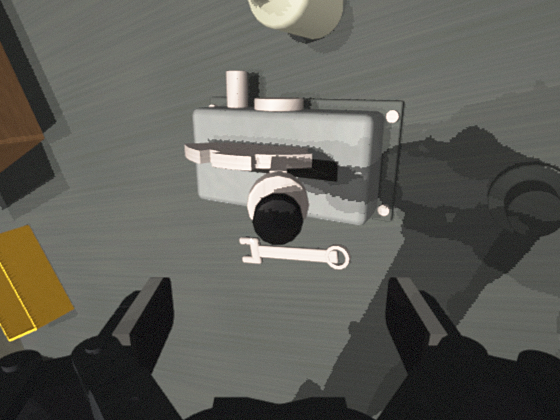

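The wrist view shows the knob at (277,218), centred between the open fingers (170 and 388), with the collar just behind it at (277,195). I'll slide down along the lever.

>>> arm_command(
  targets=[
    [[0,0,3,0,0,0],[0,0,6,0,0,0],[0,0,9,0,0,0],[0,0,11,0,0,0],[0,0,12.5,0,0,0],[0,0,13.3,0,0,0],[0,0,13.3,0,0,0],[0,0,13.3,0,0,0]],
  ],
)

```text
time_s: 4.1
ee_pos: [0.5558, -0.1626, 0.1907]
tcp_rot: [-152.7, -0.0, -13.2]
force: [-0.3, -0.9, -0.1]
grip_width: 0.995
```

Run:
```python
from h import *
where()
im,d=imaging.read_camera('scene'); cv2.imwrite('pics/s2.png',cv2.resize(im[120:300,150:370],None,fx=3,fy=3,interpolation=2))
im,d=imaging.read_camera('wrist'); cv2.imwrite('pics/w2.png',im)
```

```text
t 4.1 r 0.1573 th -0.4784 off-plane -0.0003 tool th -0.4766 z.ey 0.001 F tool [-0.   0.9 -0.4] grip 0.995
```

View pics/s2.png

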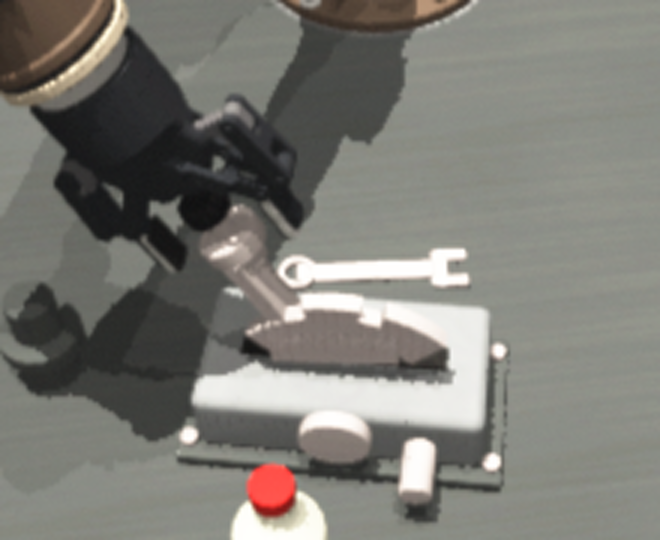

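View pics/w2.png

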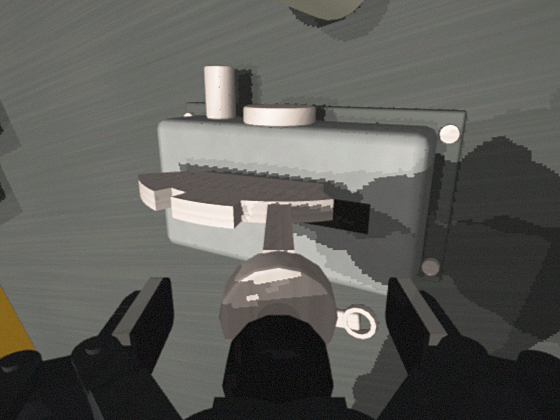

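Both views show the fingers straddling the collar, with the ring centred at (277,300) in the wrist view. Closing now.

>>> arm_command(
  targets=[
    [[0,0,0,0,0,0],[0,0,0,0,0,0],[0,0,0,0,0,0],[0,0,0,0,0,0],[0,0,0,0,0,0],[0,0,0,0,0,0],[0,0,0,0,0,0],[0,0,0,0,0,0]],
  ],
  fingers=3.5,
  force=60,
)

```text
time_s: 5.0
ee_pos: [0.5556, -0.1624, 0.1907]
tcp_rot: [-152.7, -0.0, -13.2]
force: [-2.1, -0.9, 4.5]
grip_width: 0.496
```

Run:
```python
from h import *
where()
im,d=imaging.read_camera('scene'); cv2.imwrite('pics/s3.png',cv2.resize(im[120:300,150:370],None,fx=3,fy=3,interpolation=2))
im,d=imaging.read_camera('wrist'); cv2.imwrite('pics/w3.png',im)
```

```text
t 5.0 r 0.1573 th -0.4778 off-plane -0.0001 tool th -0.4767 z.ey 0.001 F tool [-1.9 -0.9 -4.6] grip 0.496
```

View pics/s3.png

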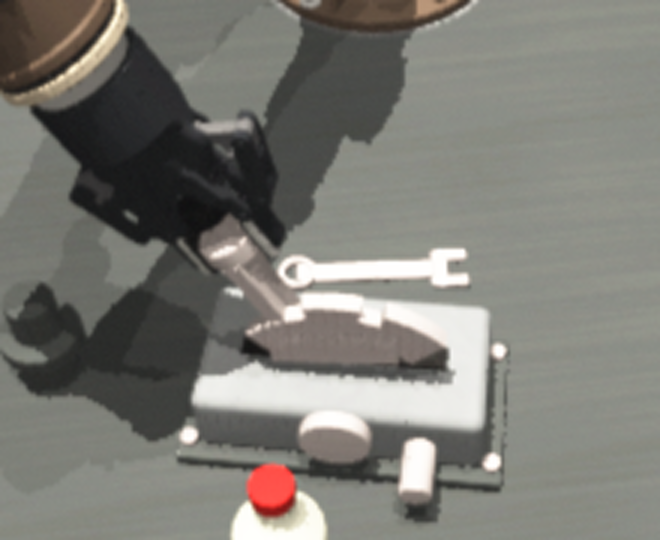

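View pics/w3.png

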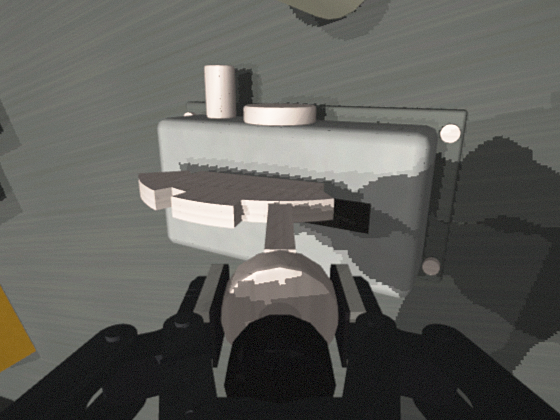

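The grip is on the ring (opening about 43 mm). Now I'll lift it 12.5 mm along the lever.

>>> arm_command(
  targets=[
    [[0,0,-0.3,0,0,0],[0,0,-0.6,0,0,0],[0,0,-0.9,0,0,0],[0,0,-1.1,0,0,0],[0,0,-1.25,0,0,0],[0,0,-1.25,0,0,0],[0,0,-1.25,0,0,0]],
  ],
)

```text
time_s: 5.8
ee_pos: [0.5542, -0.1676, 0.2011]
tcp_rot: [-152.7, 0.0, -13.2]
force: [5.1, 2.1, -6.8]
grip_width: 0.496
```

Run:
```python
from h import *
where()
im,d=imaging.read_camera('scene'); cv2.imwrite('pics/s4.png',cv2.resize(im[120:300,150:370],None,fx=3,fy=3,interpolation=2))
im,d=imaging.read_camera('wrist'); cv2.imwrite('pics/w4.png',im)
print([rel(.1695,t) for t in (-.477,-.40,-.2,-.05,.05)])
```

```text
t 5.8 r 0.169 th -0.4774 off-plane 0.0 tool th -0.4769 z.ey -0.0 F tool [4.5 0.3 7.5] grip 0.496
[[0.003, -0.006, -0.044, 0.0, 0.0, 0.0], [0.003, -1.31, 0.006, -0.077, 0.0, 0.0], [0.004, -4.641, 0.601, -0.277, 0.0, 0.0], [0.004, -7.026, 1.477, -0.427, 0.0, 0.0], [0.005, -8.531, 2.254, -0.527, 0.0, 0.0]]
```

View pics/s4.png

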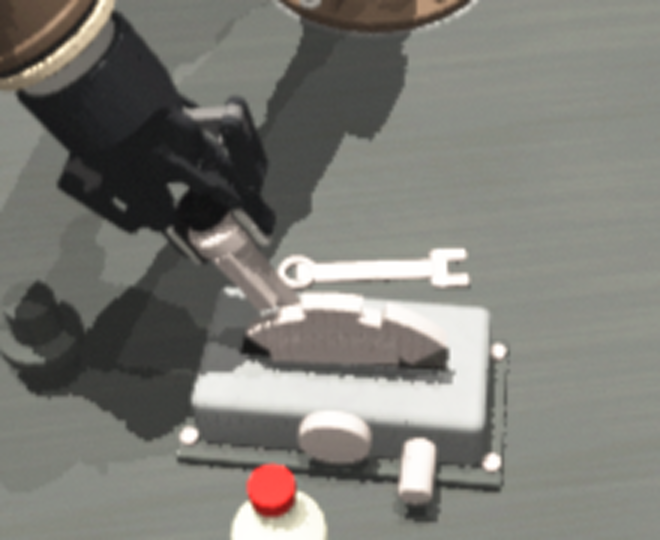

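View pics/w4.png

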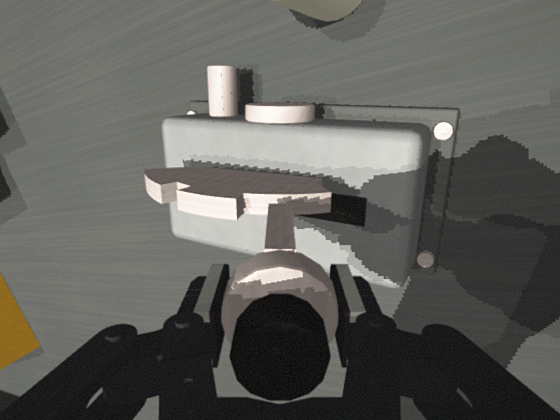

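The force shift (+12 N along the tool) and the closed gap at the knob confirm that the collar is up. I'll compute the arc to +0.05.

Run:
```python
from h import *
print([[round(v,2) for v in rel(.1697,t)[:3]]+[round(rel(.1697,t)[3],3),0,0] for t in np.r_[np.arange(-.43,.05,.05),.05]])
```

```text
[[0.0, -0.8, -0.05, -0.047, 0, 0], [0.0, -1.65, 0.01, -0.097, 0, 0], [0.0, -2.49, 0.12, -0.147, 0, 0], [0.0, -3.33, 0.26, -0.197, 0, 0], [0.0, -4.16, 0.45, -0.247, 0, 0], [0.0, -4.97, 0.68, -0.297, 0, 0], [0.0, -5.78, 0.95, -0.347, 0, 0], [0.0, -6.57, 1.25, -0.397, 0, 0], [0.0, -7.34, 1.6, -0.447, 0, 0], [0.01, -8.1, 1.99, -0.497, 0, 0], [0.01, -8.54, 2.24, -0.527, 0, 0]]
```

>>> arm_command(
  targets=[
    [[0,-0.8,-0.05,-0.047,0,0],[0,-1.65,0.01,-0.097,0,0],[0,-2.49,0.12,-0.147,0,0],[0,-3.33,0.26,-0.197,0,0],[0,-4.16,0.45,-0.247,0,0],[0,-4.97,0.68,-0.297,0,0],[0,-4.97,0.68,-0.297,0,0]],
  ],
)

```text
time_s: 6.6
ee_pos: [0.5655, -0.12, 0.2184]
tcp_rot: [-169.8, -0.0, -13.0]
force: [4.4, -0.6, -8.2]
grip_width: 0.491
```

Run:
```python
from h import *
where()
print([[round(v,2) for v in rel(.1697,t)[:3]]+[round(rel(.1697,t)[3],3),0,0] for t in (-.13,-.08,-.03,.02,.05)])
im,d=imaging.read_camera('wrist'); cv2.imwrite('pics/w5.png',im)
```

```text
t 6.6 r 0.1699 th -0.1702 off-plane -0.0 tool th -0.1784 z.ey 0.0 F tool [4.4 1.1 8.2] grip 0.491
[[-0.0, -0.68, 0.04, -0.048, 0, 0], [0.0, -1.53, 0.1, -0.098, 0, 0], [0.01, -2.37, 0.2, -0.148, 0, 0], [0.01, -3.21, 0.35, -0.198, 0, 0], [0.01, -3.7, 0.46, -0.228, 0, 0]]
```

View pics/w5.png

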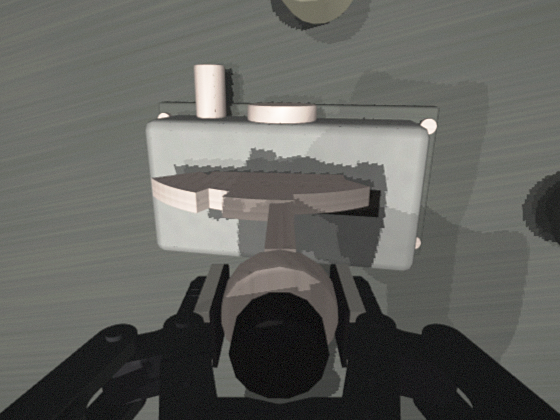

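The lever moved with the tool, the force is steady at the spring's level, and the notch shows at about (212,200). Continuing onto the first land.

>>> arm_command(
  targets=[
    [[0,-0.68,0.04,-0.048,0,0],[0,-1.53,0.1,-0.098,0,0],[0,-2.37,0.2,-0.148,0,0],[0,-3.21,0.35,-0.198,0,0],[0,-3.7,0.46,-0.228,0,0],[0,-3.7,0.46,-0.228,0,0],[0,-3.7,0.46,-0.228,0,0]],
  ],
)

```text
time_s: 7.35
ee_pos: [0.5738, -0.0847, 0.2198]
tcp_rot: [177.4, 0.0, -13.2]
force: [5.7, 3.4, -7.3]
grip_width: 0.495
```

Run:
```python
from h import *
where()
im,d=imaging.read_camera('scene'); cv2.imwrite('pics/s6.png',cv2.resize(im[120:300,150:370],None,fx=3,fy=3,interpolation=2))
im,d=imaging.read_camera('wrist'); cv2.imwrite('pics/w6.png',im)
EY=np.cross(Z,EX)
for c in ['wrist','scene']:
  for q in ['knob_mid','collar_mid']:
    imaging.read_camera(c)
    for o in imaging.pinpoint(c,q)[:1]:
        a=np.array(o['at'])-PIV; print(c,q,o['conf'],'r',np.linalg.norm(a).round(4),'th',np.arctan2(a@EX,a[2]).round(4),'off',(a@EY).round(4))
```

```text
t 7.35 r 0.169 th 0.0445 off-plane -0.0001 tool th 0.045 z.ey -0.001 F tool [ 4.8 -5.   7.1] grip 0.495
wrist knob_mid 0.92 r 0.1855 th 0.0152 off -0.0007
scene knob_mid 0.66 r 0.1877 th 0.0544 off 0.0007
scene collar_mid 0.91 r 0.1617 th 0.046 off 0.0011
```

View pics/s6.png

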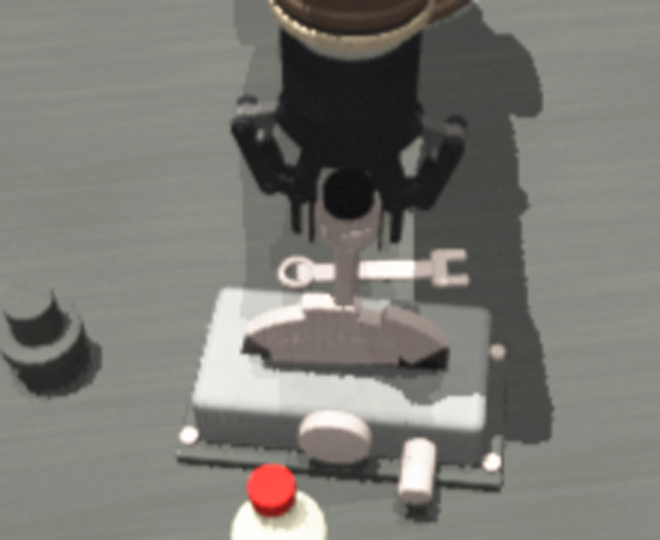

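View pics/w6.png

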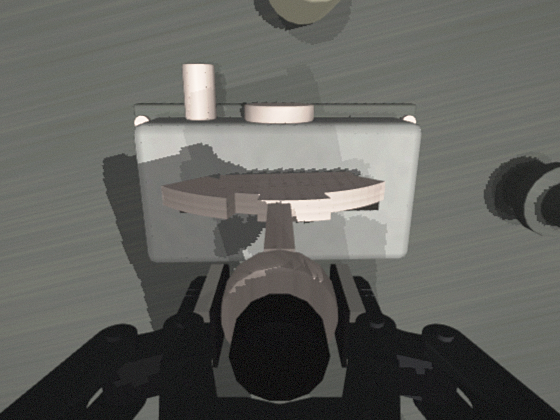

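The lever is at about 0.045 over the first land, and the notch lies ahead: left of the tongue at (235,205) in the wrist view, right of it at (370,312) in the zoomed scene view. I'll release the collar and back off to knob height.

>>> arm_command(
  targets=[
    [[0,0,0,0,0,0],[0,0,0,0,0,0],[0,0,0,0,0,0],[0,0,0,0,0,0],[0,0,-1,0,0,0],[0,0,-2,0,0,0],[0,0,-3,0,0,0],[0,0,-3.4,0,0,0],[0,0,-3.4,0,0,0]],
  ],
  fingers=6.5,
  force=20,
)

```text
time_s: 8.75
ee_pos: [0.5744, -0.0837, 0.2552]
tcp_rot: [177.3, -0.1, -13.2]
force: [0.7, 0.6, 0.5]
grip_width: 0.763
```

>>> arm_command(
  targets=[
    [[0,0,0,0,0,0],[0,0,0,0,0,0],[0,0,0,0,0,0],[0,0,0,0,0,0],[0,0,0,0,0,0],[0,0,0,0,0,0]],
  ],
  fingers=2.5,
  force=20,
)

```text
time_s: 9.35
ee_pos: [0.5737, -0.0837, 0.2538]
tcp_rot: [177.2, 0.0, -13.2]
force: [-0.3, 2.0, -0.3]
grip_width: 0.368
```

Run:
```python
from h import *
where()
im,d=imaging.read_camera('scene'); cv2.imwrite('pics/s7.png',cv2.resize(im[120:300,150:370],None,fx=3,fy=3,interpolation=2))
im,d=imaging.read_camera('wrist'); cv2.imwrite('pics/w7.png',im)
print([[round(v,2) for v in rel(.203,t)[:3]]+[round(rel(.203,t)[3],3),0,0] for t in np.arange(.06,.26,.02)])
```

```text
t 9.35 r 0.203 th 0.0417 off-plane 0.0003 tool th 0.0481 z.ey -0.001 F tool [-0.7 -1.9  0.2] grip 0.368
[[0.03, -0.37, -0.0, -0.012, 0, 0], [0.03, -0.78, 0.01, -0.032, 0, 0], [0.03, -1.18, 0.02, -0.052, 0, 0], [0.03, -1.59, 0.05, -0.072, 0, 0], [0.03, -1.99, 0.08, -0.092, 0, 0], [0.03, -2.4, 0.12, -0.112, 0, 0], [0.03, -2.8, 0.17, -0.132, 0, 0], [0.03, -3.2, 0.23, -0.152, 0, 0], [0.03, -3.6, 0.29, -0.172, 0, 0], [0.03, -4.0, 0.37, -0.192, 0, 0]]
```

View pics/s7.png

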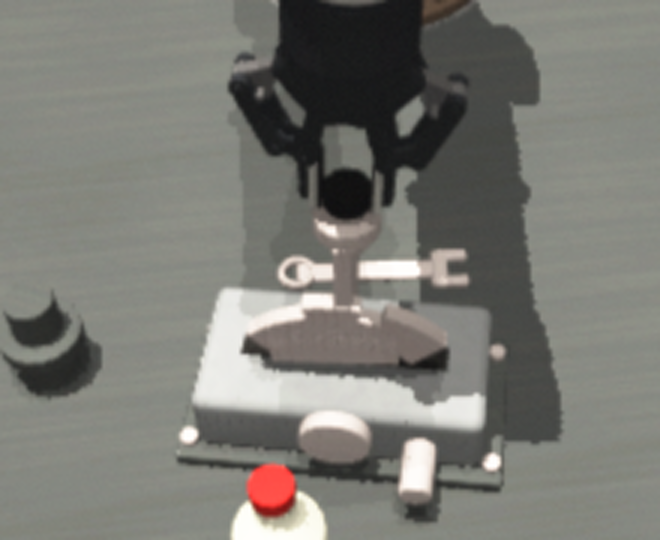

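View pics/w7.png

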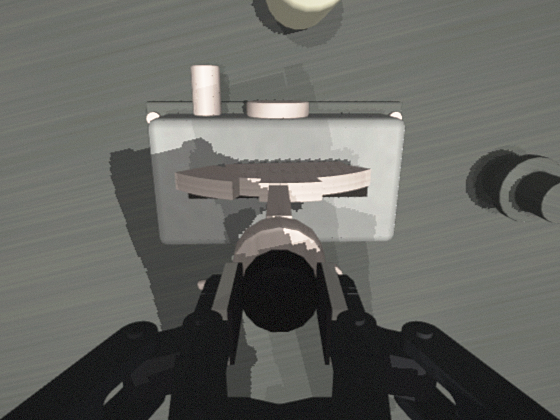

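The fingers hold the knob (32 mm) and the collar rides below it. Pushing on slowly, feeling for the notch.

>>> arm_command(
  targets=[
    [[0,-0.37,0,-0.012,0,0],[0,-0.78,0.01,-0.032,0,0],[0,-1.18,0.02,-0.052,0,0],[0,-1.59,0.05,-0.072,0,0],[0,-1.99,0.08,-0.092,0,0],[0,-2.4,0.12,-0.112,0,0],[0,-2.4,0.12,-0.112,0,0]],
  ],
)

```text
time_s: 10.15
ee_pos: [0.5795, -0.0591, 0.2512]
tcp_rot: [170.7, 0.0, -13.1]
force: [-0.8, -1.6, -3.6]
grip_width: 0.361
```

Run:
```python
from h import *
where()
im,d=imaging.read_camera('scene'); cv2.imwrite('pics/s8.png',cv2.resize(im[120:300,150:370],None,fx=3,fy=3,interpolation=2))
print([[round(v,2) for v in rel(.203,t)[:3]]+[round(rel(.203,t)[3],3),0,0] for t in np.arange(.18,.36,.02)])
```

```text
t 10.15 r 0.2031 th 0.1669 off-plane 0.0002 tool th 0.1618 z.ey -0.0 F tool [-0.5  1.1  3.8] grip 0.361
[[0.03, -0.27, 0.01, -0.02, 0, 0], [0.03, -0.68, 0.02, -0.04, 0, 0], [0.03, -1.08, 0.04, -0.06, 0, 0], [0.03, -1.49, 0.07, -0.08, 0, 0], [0.03, -1.89, 0.11, -0.1, 0, 0], [0.03, -2.3, 0.15, -0.12, 0, 0], [0.03, -2.7, 0.2, -0.14, 0, 0], [0.03, -3.1, 0.27, -0.16, 0, 0], [0.03, -3.5, 0.33, -0.18, 0, 0]]
```

View pics/s8.png

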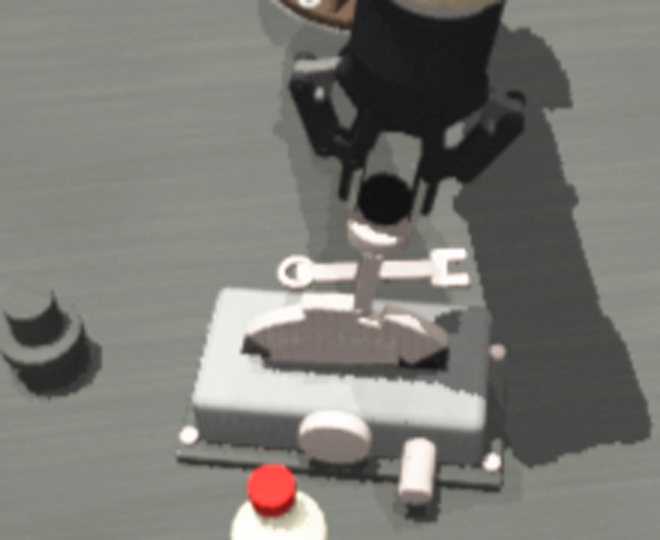

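The tongue (365,305) is now right at the notch's near edge (372,318). Smaller steps from here.

>>> arm_command(
  targets=[
    [[0,-0.27,0.01,-0.02,0,0],[0,-0.48,0.01,-0.03,0,0],[0,-0.68,0.02,-0.04,0,0],[0,-0.88,0.03,-0.05,0,0],[0,-1.08,0.04,-0.06,0,0],[0,-1.08,0.04,-0.06,0,0]],
  ],
)

```text
time_s: 10.8
ee_pos: [0.5821, -0.0482, 0.2491]
tcp_rot: [167.5, 0.0, -13.1]
force: [0.7, 4.3, -9.2]
grip_width: 0.359
```

Run:
```python
from h import *
where()
im,d=imaging.read_camera('scene'); cv2.imwrite('pics/s9.png',cv2.resize(im[120:300,150:370],None,fx=3,fy=3,interpolation=2))
im,d=imaging.read_camera('wrist'); cv2.imwrite('pics/w9.png',im)
print([[round(v,2) for v in rel(.203,t)[:3]]+[round(rel(.203,t)[3],3),0,0] for t in np.arange(.24,.36,.02)])
```

```text
t 10.8 r 0.2031 th 0.2232 off-plane 0.0002 tool th 0.2186 z.ey 0.0 F tool [-0.3 -6.2  8. ] grip 0.359
[[0.02, -0.33, 0.02, -0.022, 0, 0], [0.02, -0.73, 0.03, -0.042, 0, 0], [0.02, -1.14, 0.05, -0.062, 0, 0], [0.02, -1.54, 0.08, -0.082, 0, 0], [0.03, -1.95, 0.12, -0.102, 0, 0], [0.03, -2.35, 0.17, -0.122, 0, 0]]
```

View pics/s9.png

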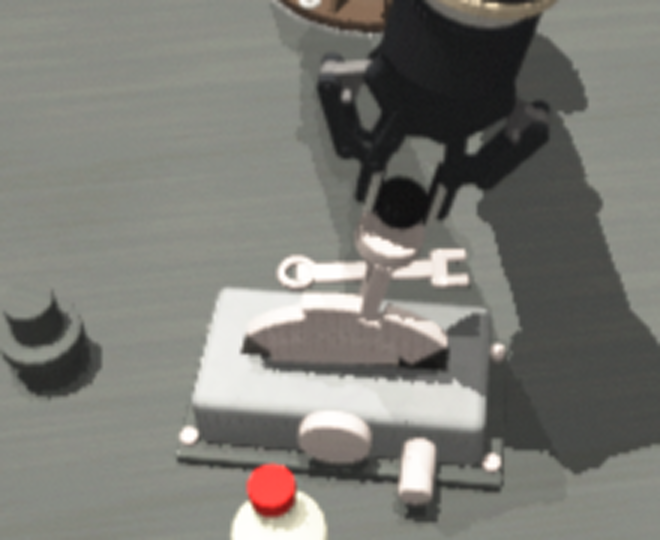

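View pics/w9.png

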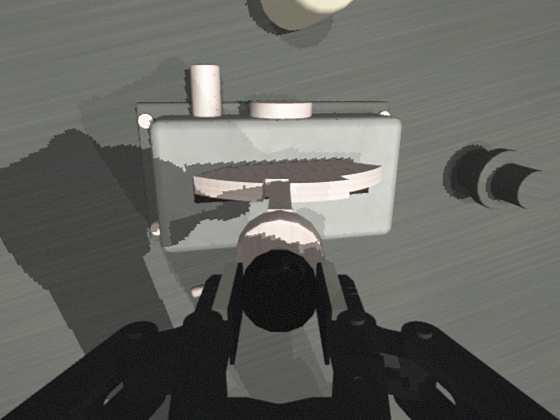

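The knob–ring gap looks bigger in the scene view (ring at (387,240)), and the push force has risen, so the collar seems to have dropped. I'll confirm with a small extra push and the networks.

>>> arm_command(
  targets=[
    [[0,-0.15,0.01,-0.01,0,0],[0,-0.3,0.02,-0.02,0,0],[0,-0.3,0.02,-0.02,0,0]],
  ],
)

```text
time_s: 11.2
ee_pos: [0.5824, -0.0467, 0.2487]
tcp_rot: [166.2, 0.0, -13.1]
force: [-1.1, 2.5, -5.0]
grip_width: 0.364
```

Run:
```python
from h import *
where()
EY=np.cross(Z,EX)
for c in ['scene','top','wrist']:
  im,d=imaging.read_camera(c)
  if c=='scene': cv2.imwrite('pics/s10.png',cv2.resize(im[160:240,220:320],None,fx=7,fy=7,interpolation=2))
  for q in ['knob_mid','collar_mid']:
    for o in imaging.pinpoint(c,q)[:1]:
        a=np.array(o['at'])-PIV; print(c,q,o['conf'],'r',np.linalg.norm(a).round(4),'th',np.arctan2(a@EX,a[2]).round(4),'off',(a@EY).round(4))
```

```text
t 11.2 r 0.2031 th 0.2308 off-plane 0.0002 tool th 0.2404 z.ey -0.0 F tool [-1.7 -3.3  4.3] grip 0.364
scene knob_mid 0.55 r 0.1877 th 0.2377 off -0.0005
scene collar_mid 0.76 r 0.1514 th 0.2141 off -0.0018
top knob_mid 0.66 r 0.1823 th 0.2243 off -0.0008
top collar_mid 0.7 r 0.1522 th 0.2128 off 0.0022
wrist knob_mid 0.61 r 0.1847 th 0.2048 off 0.0002
wrist collar_mid 0.57 r 0.1499 th 0.234 off -0.0023
```

View pics/s10.png

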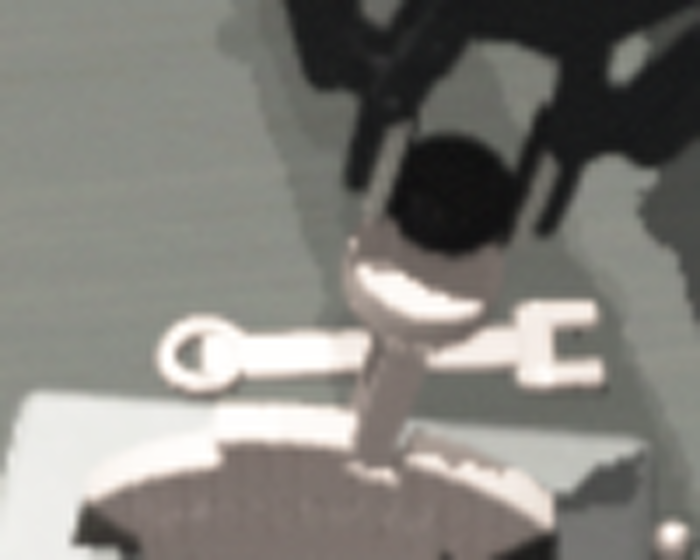

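All three cameras put the collar at r≈0.151 (0.1625 when riding), and the push stalled at about 0.23, so the tongue is in the notch. I'll ease back to mid-play, open and retreat along the lever.

>>> arm_command(
  targets=[
    [[0,0.2,0,0.01,0,0],[0,0.4,0,0.02,0,0],[0,0.4,0,0.02,0,0],[0,0.4,0,0.02,0,0]],
  ],
)

```text
time_s: 12.05
ee_pos: [0.5819, -0.0489, 0.2492]
tcp_rot: [167.6, 0.0, -13.1]
force: [0.1, 11.1, -10.3]
grip_width: 0.361
```

>>> arm_command(
  targets=[
    [[0,0,0,0,0,0],[0,0,0,0,0,0],[0,0,0,0,0,0],[0,0,0,0,0,0],[0,0,-2,0,0,0],[0,0,-4,0,0,0],[0,0,-7,0,0,0],[0,0,-10,0,0,0],[0,0,-12,0,0,0],[0,0,-12,0,0,0],[0,0,-12,0,0,0]],
  ],
  fingers=8,
)

```text
time_s: 13.15
ee_pos: [0.5876, -0.026, 0.3668]
tcp_rot: [167.4, -0.0, -13.2]
force: [0.2, 0.5, -1.3]
grip_width: 0.94
```

Run:
```python
from h import *
where()
EY=np.cross(Z,EX)
for c in ['scene','top','wrist']:
  im,d=imaging.read_camera(c)
  if c=='scene': cv2.imwrite('pics/s11.png',cv2.resize(im[160:240,220:320],None,fx=7,fy=7,interpolation=2))
  if c=='wrist': cv2.imwrite('pics/w11.png',im)
  for q in ['knob_mid','collar_mid']:
    for o in imaging.pinpoint(c,q)[:1]:
        a=np.array(o['at'])-PIV; print(c,q,o['conf'],'r',np.linalg.norm(a).round(4),'th',np.arctan2(a@EX,a[2]).round(4),'off',(a@EY).round(4))
```

```text
t 13.15 r 0.323 th 0.2115 off-plane -0.0001 tool th 0.2202 z.ey 0.001 F tool [ 0.1 -0.8  1.2] grip 0.94
scene knob_mid 0.72 r 0.1895 th 0.2337 off -0.0018
scene collar_mid 0.86 r 0.149 th 0.2264 off 0.0011
top knob_mid 0.91 r 0.181 th 0.2213 off 0.0022
wrist knob_mid 0.83 r 0.1855 th 0.2158 off -0.0003
wrist collar_mid 0.57 r 0.1513 th 0.2249 off -0.0033
```

View pics/s11.png

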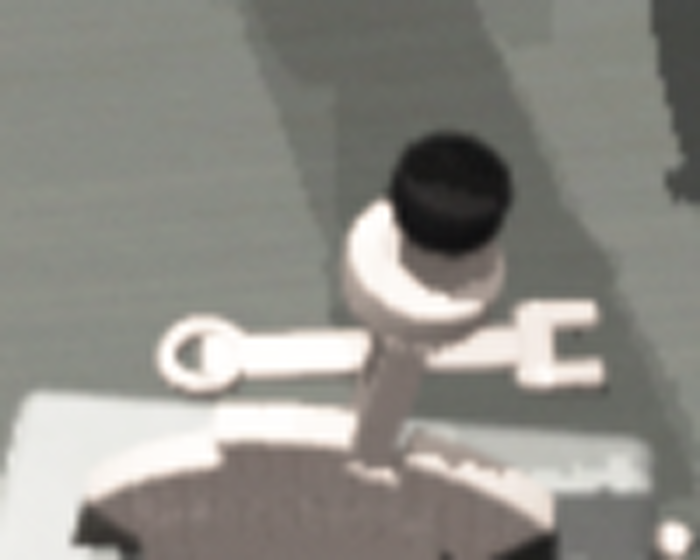

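View pics/w11.png

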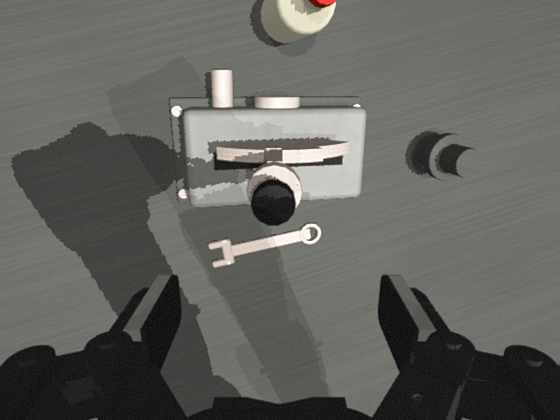

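Run:
```python
from h import *
c='scene'; EY=np.cross(Z,EX)
im,d=imaging.read_camera(c); m=imaging.camera_model(c);K=m['intrinsics'];T=m['T']
v,u=np.mgrid[:420,:560]
P=np.stack([(u-K[0,2])/K[0,0]*d,-(v-K[1,2])/K[1,1]*d,-d],-1)@T[:3,:3].T+T[:3,3]
a=P-PIV; th=.222; w=a@(EX*np.sin(th)+Z*np.cos(th)); x=a@(EX*np.cos(th)-Z*np.sin(th)); y=a@EY
rad=np.hypot(x,y); ring=(rad>.011)&(rad<.024)&(w>.12)&(w<.2)&(im.mean(2)>60)&(d>0)
kn=(rad<.02)&(w>.17)&(im.mean(2)<50)&(d>0)
print('ring w hist',np.histogram(w[ring],np.arange(.13,.19,.003)),'knob w',np.percentile(w[kn],[2,50,98]))
print({q:[np.round(o['at'],3) for o in imaging.pinpoint(c,q)[:1]] for q in ['oil_bottle','tool_holder','wrench']})
```

```text
ring w hist (array([ 10,   7,   8,   5,  10,  19,  24,  24,  26, 129,  35,   0,   0,
         0,   0,   1,   3,   0,   1]), array([0.13 , 0.133, 0.136, 0.139, 0.142, 0.145, 0.148, 0.151, 0.154,
       0.157, 0.16 , 0.163, 0.166, 0.169, 0.172, 0.175, 0.178, 0.181,
       0.184, 0.187])) knob w [0.18161373 0.38062863 0.41014708]
{'oil_bottle': [array([ 0.721, -0.146,  0.   ])], 'tool_holder': [array([ 0.506, -0.318,  0.   ])], 'wrench': [array([ 0.443, -0.056, -0.003])]}
```

The depth data puts the ring's top face at 157–161 mm, against an expected 161 mm when fully down and 170 mm when riding. The bystanders haven't moved, so I'm handing in.

Run:
```python
from h import *
print(order.hand_in())
```

```text
the job is handed in; nothing more can be done
None
```

The feed gearbox is in reverse, with the collar down in the notch, and the job is handed in. The hand-in gave no verdict; the clock read about 13 s at the end of the last move.

**What I did:** I gripped the lockout collar along the lever axis and raised it about 12 mm. I then swung the lever from about -0.48 to +0.045 rad and let the collar rest on the first land. Holding the knob, I pushed on in small steps until the collar dropped at about 0.22 rad. Then I let go and backed off 12 cm along the lever.

**Last checks:**
- **Lock:** an extra push stalled at about 0.23 rad. Easing back also met resistance, about 11 N.
- **Collar:** the last network readings put its middle 149–151 mm from the pivot. The depth picture puts its top face at 157–161 mm, where 161 mm is expected fully down and about 170 mm when riding on a land.
- **Lever angle:** the cameras read 0.216–0.234 rad after release.
- **Bystanders:** the bottle, tool holder and wrench read within about 4 mm of where they started.
- **Robot:** it is clear of everything, with about 1 N of residual force.

**What failed or disagreed:** the top camera missed the collar in the last look. The knob-height part of the depth check was spoiled by the dark gripper in view, so I did not use it.

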